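Flip the stub carrier onto the mounting slab

ROBOT

A 6-joint arm with a two-finger parallel gripper is mounted at the origin on the work surface. World frame = base frame: x ahead of the robot, y to its left, z up, the work surface at z = 0. Lengths are in mm, angles in rad, forces in N, time in s.
With the tool pointing down it reaches from about 350 to 775 mm from the base axis. Payload 7.3 kg.
Tool frame: the origin (TCP) lies at the very end of the fingers, on their centre line; the grasp point (between the pads) lies 19 mm behind it; z points along the fingers, x is the direction in which the jaws open and shut, and the axes are right-handed (so a half turn about z gives the same grasp; the last joint's range is limited). The gripper opens to 92 mm and grips with 3 to 60 N. Pads are 19 mm wide; open, the fingers measure 130 mm over their backs; the gripper's body (75 mm by 190 mm) begins 47 mm behind the grasp point.
Start: joints at [-1.385, 0.342, 1.524, -0, 1.275, -0.146], TCP at [171.039, -496.377, 226.741] pointing down, gripper open.
Joint ranges: [-2.53, 2.53], [-0.77, 2.02], [0.04, 2.7], [-1, 4.14], [0.28, 2.66], [-3.11, 3.11]. Speed limits (rad/s): [2.57, 2.57, 3.14, 3.14, 3.14, 3.14].

INTERFACE

Orientations are given as [roll, pitch, yaw] about the fixed x, y, z axes, in that order (R = Rz(yaw) Ry(pitch) Rx(roll)).
In Python, from plant import bot, capture, camera_params gives the robot as it stands.
- The arm moves only by the shell command python3 -m jog 'ROWS' [OPENING]. ROWS is a JSON object of lists of equal length, an entry for each row: "xyz": the shift along the world's x, y, z as a fraction of full scale, a list of three; "angular": the turn, a rotation vector about the world's x, y, z as a fraction of full scale, a list of three. In form: {"xyz": [[x, y, z], ...], "angular": [[wx, wy, wz], ...]}. A call has 1 to 10 rows; each row shifts and turns the pose as measured when the row begins; what a row does not reach is not made up. Full scale, the value 1, is 2 cm for a shift and 6 degrees for a turn. A row lasts 1/10 s, in which the tool goes at most 50 mm and 8.59 degrees, less where a joint would pass 70% of its speed; a pose out of reach is approached as far as the arm can. A call with a number of a shift or a turn outside -1 to 1 is refused whole. A call with a gripper value outside its range is refused whole. OPENING is the closure, from -1 (fully open) to 1 (shut), set as the call begins (- or left out, the last holds). The fingers move at their own pace and stop on an object; the grip force is fixed at half the most. Time passes only in rows, so rows that do not move let the fingers close. It gives the time, the measured TCP pose, the force and the opening at its end, in the units of the state.
- bot.get_obs(): the state, without advancing time (a new reading comes with each control period).
- capture(name): name is "scene" or "top" or "wrist"; returns the picture (420x560x3 uint8, red, green, blue); there is no depth.
- camera_params(name): a dict with "fx", "fy", "cx", "cy" (pixels), "k1" (the pictures are not rectified: a ray, as slopes to the right and down, at radius r is drawn at 1 + k1 r^2 times it, then the intrinsics apply), "rvec" (rotation vector, rad) and "tvec" (3), from world to camera coordinates, as OpenCV has them. Camera axes: x right, y down, z forward; pixel columns grow to the right and rows downward; lengths in mm; the calibration is good to about 2 mm. A picture is of the moment at which its call begins: read the wrist's pose just before it. camera_params takes no time and is no camera call; for the wrist camera it gives the pose at the moment of the call.
- bot.close_job(): hands the job in, once; it reports no verdict.
The state is a dict: "time": time; "joint_positions": joint angles; "dq": joint speeds; "tau": joint torques, N m; "tool_pos": TCP position; "tcp_rot": TCP orientation; "contact_force": force on the tool from outside, world axes, zero at the start; "moment": the same for the moment, N m; "grip_width": finger opening in mm.
Only numpy, scipy, OpenCV 4.12 (cv2) and the standard library are available. Lean on these libraries where they do the work, as an engineer would, in place of code of your own. Each camera call takes 0.05 s, during which the arm holds its last target.

TASK

The flat aluminium stub carrier lies on the bench with its specimen sockets facing down. Without gripping it or picking it up, push it until its front is square against the near edge of the low dark steel slab, then push up and forward with the fingertips under its overhanging rear rim so that it tips up against that edge and flips over onto the slab, ending flat on it with the sockets facing up. Leave everything else on the bench where it is.

Things in the scene. Friction and masses are not known exactly. Their poses are not given: they have to be found in the camera images.
- plate: Loose flat aluminium stub carrier, 72 mm (its x) by 104 mm (y) by 19 mm, 190-315 g: a 5 mm plain plate over a 14 mm block with 12 dark sockets. The block is flush in front; at the rear (-x) the plate overhangs it by 16 mm. Origin: under its centre, at the socket face; z points out of the plain face. Starts sockets down, z up, x towards the slab within 0.25 rad, 19-49 mm short of it. Flipped: origin 29 mm up.
- plate_far (a point): Middle of the carrier's leading face (104 mm wide, 19 mm high, next to the slab): 36 mm from the centre along its +x, 9.5 mm above the bench at the start.
- plate_near (a point): Middle of the rear edge of the overhanging rim (the 104 mm edge on the robot's side): 36 mm along -x. The rim spans 14 to 19 mm above the bench at the start; below it is free space 16 mm deep and 14 mm high.
- plate_left (a point): Middle of the plate's 72 mm edge on its +y side (52 mm from its centre), on the rim plate, 16.5 mm above the bench at the start.
- plate_right (a point): Middle of the plate's 72 mm edge on its -y side (52 mm from its centre), on the rim plate, 16.5 mm above the bench at the start.
- slab: Fixed dark steel slab, 160 mm along its x, 240 mm along y, 10 mm thick, turned up to 0.35 rad. Origin: centre of its underside, on the bench; x points away from the robot. Its near edge, a plain upright step 10 mm high, is the line x = -80 mm in its frame. A jar and a loupe stand on its far half, clear of its middle line.
- stub_jar: Small lidded glass jar, 36 mm across, 45 mm tall, loose on the far left of the slab. Origin at the centre of its underside; not part of the job, leave it alone.
- loupe: Black loupe, 34 mm across, 36 mm tall, loose on the far right of the slab. Origin at the centre of its underside; not part of the job, leave it alone.
- rinse_bottle: White bottle, 48 mm across, 120 mm tall, loose on the bench to the left of the slab. Origin at the centre of its underside; not part of the job, leave it alone.
- stub_box: Low clear box, 70 x 50 x 22 mm, loose on the bench to the right of the plate. Origin at the centre of its underside; not part of the job, leave it alone.
- pen: Orange pen, 135 mm long, 12 mm high, loose on the bench to the left of the plate. Origin at the centre of its underside; not part of the job, leave it alone.
- mouse: Black computer mouse, 105 x 60 x 33 mm, loose on the bench to the right of the slab. Origin at the centre of its underside; not part of the job, leave it alone.
- driver: Screwdriver, 150 mm long, loose on the bench left of the pen. Not part of the job, leave it alone.
Not all that is in view belongs to the job. What is shaped like the plate but turquoise or yellow is not meant.

How it is judged (in metres and radians):
On the way, in this order (a step that is already met when the one before it is completed fails the run):
1. the carrier, still lying flat, is square against the slab's near edge (x of plate_far in the frame of slab above -0.085 m and angle between the x axis of plate and the x axis of slab, either way round below 0.1 rad and angle between plate's own z axis and vertical below 0.2 rad), for 0.1 s.
2. the carrier is tipped up steeply, its leading face still low at the slab's edge (angle between plate's own z axis and vertical between 0.7 and 1.75 rad and height (world z) of plate_far below 0.03 m and x of plate_far in the frame of slab between -0.115 and -0.06 m), for 0.05 s.
At the end, for the whole second after the job is handed in: The carrier lies upside down (its z axis within 0.08 rad of straight down), flat on the slab's top (its origin, now on top, 26 to 32 mm above the bench), its centre over the slab (x between -80 and +30 mm, y within 100 mm, in the slab's frame), at rest (angle between plate's own z axis and vertical above 3.06 rad and height (world z) of plate between 0.026 and 0.032 m and x of plate in the frame of slab between -0.08 and 0.03 m and y of plate in the frame of slab between -0.1 and 0.1 m and linear speed of plate below 0.01 m/s); the robot touches nothing.
It fails at once if the carrier is lifted clear: all four of its edges more than 50 mm above the bench (height (world z) of each of plate_near, plate_far, plate_left, plate_right above 0.05 m).
It fails at once if the carrier is lifted off the bench while level, its leading and rear edges both over 10 mm up (angle between plate's own z axis and vertical below 0.35 rad and height (world z) of plate_near above 0.0265 m and height (world z) of plate_far above 0.0195 m).
It fails at once if a bystander is moved more than 15 mm (distance of any of stub_jar, loupe, rinse_bottle, stub_box, pen, mouse, driver from where it was at the start of the episode above 0.015 m).
It also fails if it takes over 42 s, if anything falls off the work surface, if the arm or the gripper's body presses on something with over 40 N, if the wrist force passes 120 N, or if a joint passes its speed limit or range.

## Working session

There is one attempt and no reset: what is moved stays moved. The work goes in short steps, Python scripts to look and compute and a shell command to move; the robot and the scene stay as the last step left them, time stands still between calls to the robot, and variables do not carry over. Pictures are saved under pics/ and viewed, and the job is handed in when it is done.

```bash
ls; mkdir -p pics; python3 - <<'E'
from plant import bot,capture,camera_params
import cv2
o=bot.get_obs();print(o)
for n in ("scene","top"):
    cv2.imwrite(f"pics/{n}0.png",cv2.cvtColor(capture(n),cv2.COLOR_RGB2BGR));print(n,camera_params(n))
E
```

```text
pics
{'time': 0.0, 'joint_positions': array([-1.38502681e+00,  3.42730242e-01,  1.52500490e+00,  3.73290720e-06,
        1.27539056e+00, -1.46019526e-01]), 'dq': array([-0.00125281,  0.00102212, -0.00010193, -0.00079909,  0.00045603,
        0.00135991]), 'tau': array([-8.74952766e-04, -4.31243527e+01, -2.44219244e+01,  7.17330887e-02,
        5.59792563e-02, -1.19413389e-04]), 'tool_pos': array([ 170.94880783, -495.96628973,  226.04528739]), 'tcp_rot': array([-3.14136606e+00,  1.51621043e-03, -1.23900820e+00]), 'contact_force': array([-0.01693397, -0.26015857,  0.40429629]), 'moment': array([ 0.00385219, -0.01130321,  0.0165659 ]), 'grip_width': 91.60239585648448}
scene {'fx': 381.0276275832211, 'fy': 381.0276275832211, 'cx': 280.5851973112573, 'cy': 215.70203079874884, 'k1': 0.03638810254652458, 'rvec': array([ 0.94719113,  2.65671675, -0.80081873]), 'tvec': array([ 400.58800899, -325.49636679, 1024.51516843])}
top {'fx': 396.4334425075292, 'fy': 396.4334425075292, 'cx': 282.62281780416095, 'cy': 209.52212343202066, 'k1': -0.08031156892990683, 'rvec': array([ 2.13471637, -2.1644978 ,  0.19208548]), 'tvec': array([ 47.30267917, 554.3875828 , 768.81722113])}
```

View pics/scene0.png

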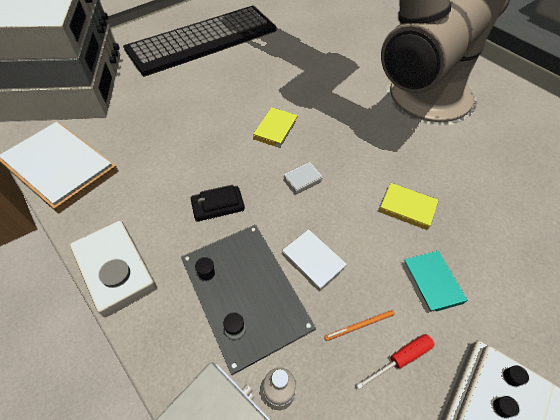

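View pics/top0.png

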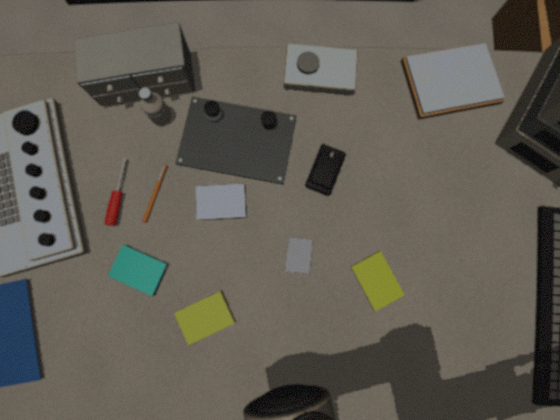

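The plate is the white rectangle at about (220,201) in the top view and (314,259) in the scene view. The slab is the dark quad around (238,139) in the top view. Next I'll measure both.

```bash
cat > h.py <<'E'
import numpy as np,cv2
from plant import bot,capture,camera_params
def ray(n,px,P=None):
    P=P or camera_params(n)
    K=np.array([[P['fx'],0,P['cx']],[0,P['fy'],P['cy']],[0,0,1]])
    u=cv2.undistortPoints(np.array(px,float).reshape(-1,1,2),K,np.array([P['k1'],0,0,0.]))[:,0]
    R=cv2.Rodrigues(P['rvec'])[0];c=-R.T@P['tvec']
    return c,np.c_[u,np.ones(len(u))]@R
def onz(n,px,z,P=None):
    c,d=ray(n,px,P);t=(z-c[2])/d[:,2];return c+d*t[:,None]
def proj(n,X,P=None):
    P=P or camera_params(n)
    K=np.array([[P['fx'],0,P['cx']],[0,P['fy'],P['cy']],[0,0,1]])
    return cv2.projectPoints(np.array(X,float).reshape(-1,1,3),P['rvec'],P['tvec'],K,np.array([P['k1'],0,0,0.]))[0][:,0]
def save(n,f,crop=None,s=1):
    im=cv2.cvtColor(capture(n),cv2.COLOR_RGB2BGR)
    if crop: x0,y0,x1,y1=crop; o=cv2.resize(im[y0:y1,x0:x1],None,fx=s,fy=s,interpolation=cv2.INTER_CUBIC)
    else:o=im
    cv2.imwrite("pics/"+f,o);return im
def quad(mask):
    cs,_=cv2.findContours(mask.astype(np.uint8),cv2.RETR_EXTERNAL,cv2.CHAIN_APPROX_NONE)
    c=max(cs,key=cv2.contourArea);h=cv2.convexHull(c)
    e=.02*cv2.arcLength(h,True)
    while True:
        q=cv2.approxPolyDP(h,e,True)
        if len(q)<=4:break
        e*=1.15
    return c,q[:,0]
E
python3 - <<'E'
from h import *
im=cv2.imread("pics/top0.png");sc=cv2.imread("pics/scene0.png")
print(im[201,220],im[139,238],im[170,150],im[256,299],sc[259,314],sc[300,260],sc[250,400])
for n,i in(("top",im),("scene",sc)):
    g=i.astype(int)
    P=camera_params(n)
    seed=(220,201) if n=="top" else (314,259)
    s2=(238,150) if n=="top" else (250,290)
    for lab,sd,z,tol in(("plate",seed,19,14),("slab",s2,10,9)):
        m=np.zeros((422,562),np.uint8)
        cv2.floodFill(i.copy(),m,sd,0,(tol,)*3,(tol,)*3,4|(255<<8)|cv2.FLOODFILL_MASK_ONLY|cv2.FLOODFILL_FIXED_RANGE)
        mm=cv2.morphologyEx(m[1:-1,1:-1],cv2.MORPH_CLOSE,np.ones((3,3)))
        c,q=quad(mm)
        W=onz(n,q,z,P)[:,:2]
        print(n,lab,q.tolist(),W.round(1).tolist(),np.linalg.norm(W-np.roll(W,-1,0),axis=1).round(1), cv2.minAreaRect(onz(n,c[:,0],z,P)[:,:2].astype(np.float32)))
E
```

```text
[144 136 134] [56 60 59] [ 91  99 105] [125 123 122] [229 228 222] [94 99 97] [155 169 177]
top plate [[242, 184], [244, 215], [197, 218], [197, 186]] [[614.9, 124.7], [548.1, 120.5], [543.0, 219.3], [611.7, 220.6]] [66.9 98.9 68.8 95.9] ((578.7207641601562, 171.00091552734375), (70.2798843383789, 101.32096862792969), 2.5272486209869385)
top slab [[191, 102], [294, 116], [282, 183], [177, 164]] [[806.7, 240.5], [770.8, 10.3], [618.1, 39.3], [663.2, 267.1]] [233.  155.4 232.2 145.9] ((717.2447509765625, 138.1302490234375), (237.80442810058594, 160.36375427246094), 78.18085479736328)
scene plate [[307, 230], [345, 263], [321, 286], [283, 250]] [[550.0, 119.7], [542.9, 219.3], [609.7, 224.8], [615.9, 124.4]] [ 99.9  67.  100.6  66.1] ((579.455810546875, 172.28143310546875), (70.35393524169922, 102.52735900878906), 2.4539976119995117)
scene slab [[254, 225], [314, 327], [231, 372], [182, 256]] [[621.6, 39.2], [667.3, 270.3], [819.9, 239.2], [771.3, 8.6]] [235.6 155.7 235.7 152.8] ((720.5165405273438, 140.37550354003906), (238.39920043945312, 159.1466827392578), 78.55950164794922)
```

```bash
python3 -m jog '{"xyz":[[0.5,0.97,0],[0.5,0.97,0],[0.5,0.97,0],[0.5,0.97,0],[0.5,0.97,0],[0.5,0.97,0],[0.5,0.97,0],[0.5,0.97,0],[0.5,0.97,0],[0.5,0.97,0]],"angular":[[0,0,-0.5],[0,0,-0.5],[0,0,-0.5],[0,0,-0.5],[0,0,-0.5],[0,0,-0.5],[0,0,-0.5],[0,0,-0.5],[0,0,-0.5],[0,0,-0.5]]}' -0.2
python3 -m jog '{"xyz":[[0.5,0.97,0],[0.5,0.97,0],[0.5,0.97,0],[0.5,0.97,0],[0.5,0.97,0],[0.5,0.97,0],[0.5,0.97,0],[0.5,0.97,0],[0.5,0.97,0],[0.5,0.97,0]],"angular":[[0,0,0],[0,0,0],[0,0,0],[0,0,0],[0,0,0],[0,0,0],[0,0,0],[0,0,0],[0,0,0],[0,0,0]]}'
```

```text
time: 1.1
tool_pos: [271.6, -294.2, 222.1]
tcp_rot: [3.139, 0.009, -1.788]
contact_force: [0.4, 0.6, -0.2]
grip_width: 55.1
time: 2.1
tool_pos: [373.0, -90.0, 220.0]
tcp_rot: [3.134, 0.012, -1.791]
contact_force: [0.5, -0.8, -0.4]
grip_width: 55.0
```

```bash
python3 -m jog '{"xyz":[[0.5,0.97,0],[0.5,0.97,0],[0.5,0.97,0],[0.5,0.97,-0.5],[0.5,0.97,-0.5],[0.5,0.97,-0.5],[0.5,0.97,-0.5],[0.5,0.97,-0.5],[0.5,0.97,-0.5],[0.5,0.97,-0.5]],"angular":[[0,0,0],[0,0,0],[0,0,0],[0,0,0],[0,0,0],[0,0,0],[0,0,0],[0,0,0],[0,0,0],[0,0,0]]}'
python3 -m jog '{"xyz":[[0.5,0.97,-0.5],[0.5,0.97,-0.5],[0.5,0.97,-0.5],[0.5,0.8,-0.5],[0,0,0]],"angular":[[0,0,0],[0,0,0],[0,0,0],[0,0,0],[0,0,0]]}'
python3 - <<'E'
from h import *
print(bot.get_obs()['joint_positions'].round(3))
save("top","top1.png");save("scene","scene1.png");save("wrist","wrist1.png")
E
```

```text
time: 3.1
tool_pos: [475.0, 113.2, 146.3]
tcp_rot: [3.132, 0.011, -1.79]
contact_force: [0.7, 0.2, 0.4]
grip_width: 55.4
time: 3.6
tool_pos: [515.0, 192.5, 101.2]
tcp_rot: [3.127, 0.009, -1.788]
contact_force: [-0.1, -0.8, -0.6]
grip_width: 55.1
[0.21  0.52  1.617 0.017 1.014 1.988]
```

View pics/wrist1.png

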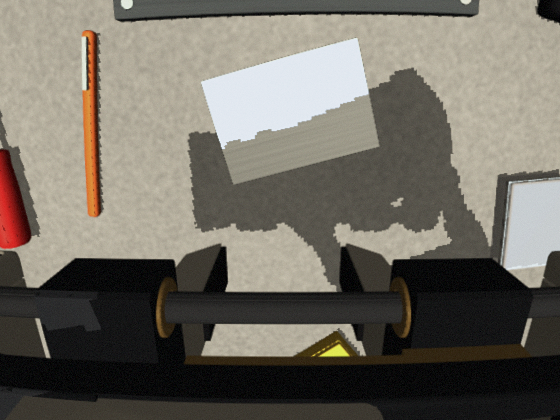

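View pics/scene1.png

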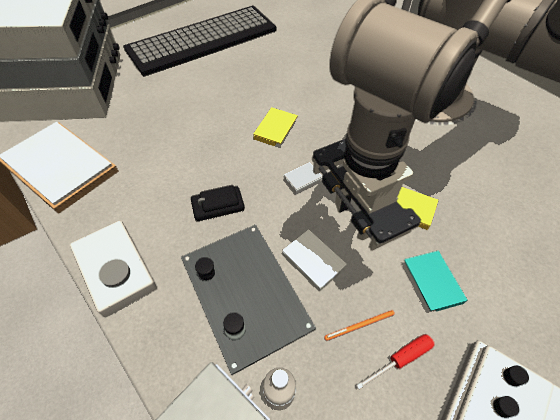

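The wrist view shows the slab's near edge almost level at row ~15. The plate is rotated at (290,110), with its rear edge running from (232,184) to (378,147). The pen and box are clear. I'll use this view to refine the angles.

```bash
python3 - <<'E'
from h import *
P=camera_params("wrist")
print(P['rvec'],P['tvec'])
q=np.array([[202,82],[358,38],[379,146],[233,184]])
W=onz("wrist",q,19)[:,:2];print("plate",W.round(1).tolist(),W.mean(0), np.linalg.norm(W-np.roll(W,-1,0),axis=1))
im=cv2.imread("pics/wrist1.png")
xs=np.arange(160,450,10);ys=[]
for x in xs:
    col=im[:45,x].astype(int).sum(1); g=np.diff(col); ys.append(np.argmax(g)+.5)
print(ys)
W=onz("wrist",np.c_[xs,ys],0)[:,:2];p=np.polyfit(W[:,1],W[:,0],1);print("edge x=",p, -np.arctan(p[0]))
E
```

```text
[-1.8380671   2.28967914  0.36305252] [299.35873526 438.74085967 408.44320528]
plate [[611.7, 224.0], [616.1, 120.8], [545.6, 118.3], [541.1, 221.6]] [578.63472256 171.16454732] [103.3451584   70.60379542 103.42314676  70.63511984]
[np.float64(19.5), np.float64(18.5), np.float64(17.5), np.float64(17.5), np.float64(17.5), np.float64(16.5), np.float64(16.5), np.float64(16.5), np.float64(15.5), np.float64(15.5), np.float64(15.5), np.float64(16.5), np.float64(14.5), np.float64(14.5), np.float64(14.5), np.float64(14.5), np.float64(13.5), np.float64(14.5), np.float64(13.5), np.float64(14.5), np.float64(14.5), np.float64(13.5), np.float64(13.5), np.float64(14.5), np.float64(14.5), np.float64(14.5), np.float64(14.5), np.float64(14.5), np.float64(16.5)]
edge x= [2.06240042e-01 6.09562621e+02] -0.2033883369633391
```

```bash
python3 -m jog '{"xyz":[[-0.07,-0.17,-1],[0,-0.17,-1],[0,0,-1],[0,0,-1],[0,0,-0.7],[0,0,0]],"angular":[[0.1,0,0.14],[0,0,0],[0,0,0],[0,0,0],[0,0,0],[0,0,0]]}'
```

```text
time: 4.35
tool_pos: [513.8, 178.5, 11.4]
tcp_rot: [3.133, 0.022, -1.779]
contact_force: [-0.4, 0.1, -0.3]
grip_width: 54.7
```

```bash
python3 -m jog '{"xyz":[[0,0.3,-0.2],[0.3,-0.06,-0.1],[0.3,-0.06,0],[0.3,-0.06,0],[0.3,-0.06,0],[0.3,-0.06,0],[0,0,0]],"angular":[[0,0,0],[0,0,0],[0,0,0],[0,0,0],[0,0,0],[0,0,0],[0,0,0]]}'
```

```text
time: 5.05
tool_pos: [548.4, 177.9, 9.2]
tcp_rot: [3.138, 0.024, -1.78]
contact_force: [0.2, 0.5, -0.2]
grip_width: 54.8
```

```bash
python3 -m jog '{"xyz":[[0.2,-0.04,0],[0.2,-0.04,0],[0.15,-0.03,0],[0,0,0]],"angular":[[0,0,0],[0,0,0],[0,0,0],[0,0,0]]}'
python3 - <<'E'
from h import *
save("wrist","wrist2.png");save("top","top2.png")
E
```

```text
time: 5.45
tool_pos: [559.5, 175.4, 9.0]
tcp_rot: [3.136, 0.023, -1.78]
contact_force: [0.8, 0.5, 0.2]
grip_width: 55.4
```

View pics/wrist2.png

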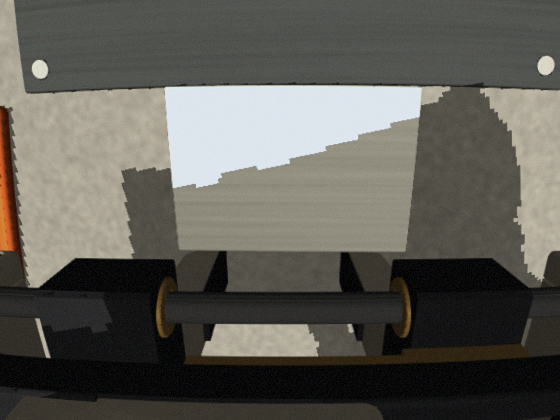

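The plate now looks square: its front edge is level at row 87 and the slab edge runs along rows 84–92, within ~0.02 rad. I'll push gently until the force shows contact.

```bash
python3 -m jog '{"xyz":[[0.1,-0.02,0],[0.1,-0.02,0],[0.1,-0.02,0],[0,0,0]],"angular":[[0,0,0],[0,0,0],[0,0,0],[0,0,0]]}'
```

```text
time: 5.95
tool_pos: [559.4, 175.4, 8.9]
tcp_rot: [3.124, 0.021, -1.779]
contact_force: [0.5, -0.1, -0.6]
grip_width: 55.1
```

```bash
python3 -m jog '{"xyz":[[0.25,-0.05,0],[0.25,-0.05,0],[0,0,0]],"angular":[[0,0,0],[0,0,0],[0,0,0]]}'
python3 - <<'E'
from h import *
o=bot.get_obs();print(o['contact_force'],o['tool_pos'])
save("wrist","wrist3.png")
E
```

```text
time: 6.25
tool_pos: [558.9, 175.3, 8.7]
tcp_rot: [3.101, 0.017, -1.777]
contact_force: [0.3, -1.1, 0.4]
grip_width: 55.3
[ 0.34511164 -1.12608032  0.40860068] [558.8854457  175.34967217   8.68722694]
```

View pics/wrist3.png

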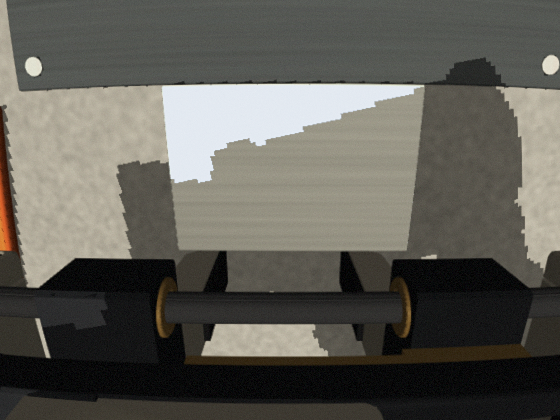

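```bash
python3 -m jog '{"xyz":[[-0.5,0.1,0.2],[-0.5,0.1,0.4],[-0.5,0.1,0.2],[0,0,0],[0,0,0],[0,0,0],[0,0,0],[0,0,0]],"angular":[[0,0,0],[0,-0.5,0],[-0.2,-0.98,0],[-0.2,-0.98,0],[-0.2,-0.98,0],[-0.2,-0.98,0],[-0.2,-0.98,0],[0,0,0]]}'
python3 - <<'E'
from h import *
o=bot.get_obs();print(o['joint_positions'].round(3))
from scipy.spatial.transform import Rotation as R
print(R.from_euler('xyz',o['tcp_rot']).as_matrix().round(3))
print(proj("scene",o['tool_pos']),proj("wrist",o['tool_pos']))
save("wrist","wrist4.png");save("scene","scene4.png",(200,100,450,300),3)
E
```

```text
time: 7.1
tool_pos: [533.5, 181.3, 34.0]
tcp_rot: [-2.694, 0.01, -1.776]
contact_force: [0.3, -0.2, 0.5]
grip_width: 55.2
[ 0.308  0.54   1.985 -0.772  0.298  2.793]
[[-0.204 -0.882  0.426]
 [-0.979  0.188 -0.08 ]
 [-0.01  -0.433 -0.901]]
[[335.54666858 242.6249935 ]] [[283.2668525 264.9319141]]
```

View pics/wrist4.png

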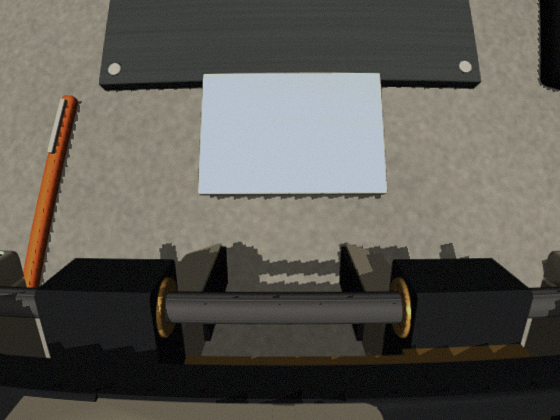

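View pics/scene4.png

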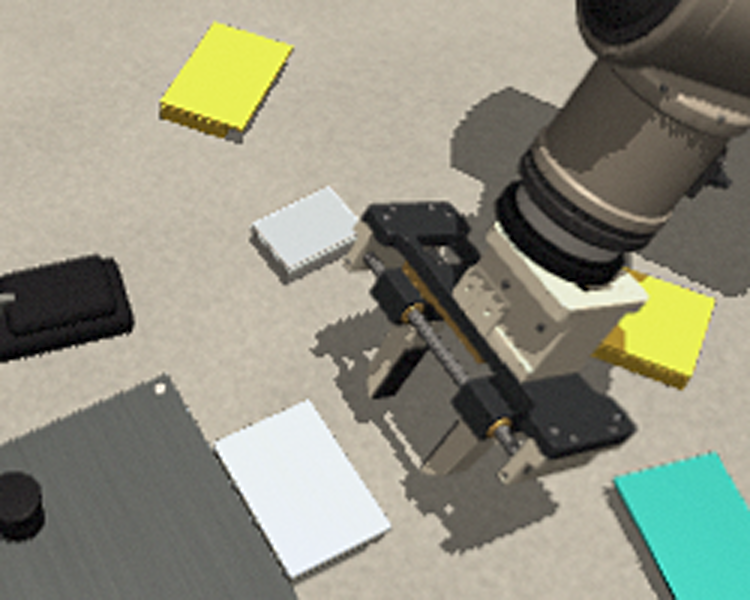

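The plate lies flush and square at the slab edge: its rear edge is at rows ~192, columns 200–385, and its front edge is at row 73. Joint 5 sits near its lower limit (0.298), so about 26° is the maximum tilt here. That's enough for the sloping finger face to go under the rim. I'll measure the plate again.

```bash
python3 - <<'E'
from h import *
P=camera_params("wrist")
im=cv2.imread("pics/wrist4.png").astype(int)
q=[[203,73],[381,73],[386,192],[199,192]]
W=onz("wrist",q,19)[:,:2];print("plate",W.round(1).tolist(),W.mean(0).round(1),np.linalg.norm(W-np.roll(W,-1,0),axis=1).round(1))
e=[];
for x in list(range(110,190,10))+list(range(395,470,10)):
    c=im[78:100,x].sum(1);e.append([x,78+np.argmax(np.diff(c))+.5])
print(e)
W=onz("wrist",e,0)[:,:2];p=np.polyfit(W[:,1],W[:,0],1);print(p)
o=bot.get_obs();t=o['tool_pos'];u=np.array([.979,-.202]);v=np.array([.202,.979])
W=onz("wrist",q,19)[:,:2]
for w in W: print("rel TCP along u,v",(w-t[:2])@u,(w-t[:2])@v)
Et=np.array([np.polyval(p,155),155.]);print("edge rel tcp",(Et-t[:2])@u)
E
```

```text
plate [[652.1, 204.5], [630.2, 102.5], [560.9, 118.0], [582.2, 218.4]] [606.4 160.9] [104.4  71.  102.6  71.2]
[[110, np.float64(90.5)], [120, np.float64(90.5)], [130, np.float64(89.5)], [140, np.float64(89.5)], [150, np.float64(88.5)], [160, np.float64(89.5)], [170, np.float64(88.5)], [180, np.float64(88.5)], [395, np.float64(86.5)], [405, np.float64(86.5)], [415, np.float64(86.5)], [425, np.float64(87.5)], [435, np.float64(87.5)], [445, np.float64(87.5)], [455, np.float64(88.5)], [465, np.float64(88.5)]]
[2.08188079e-01 6.09904800e+02]
rel TCP along u,v 110.62519757267962 46.863908868602294
rel TCP along u,v 109.72084379493239 -57.49263194616274
rel TCP along u,v 38.77654374159618 -56.23392732922038
rel TCP along u,v 39.40791897857959 46.308624605275895
edge rel tcp 110.87943729148019
```

```bash
python3 -m jog '{"xyz":[[0,-0.2,-0.5],[0,-0.1,-0.5],[0,0,-0.3],[0,0,0]],"angular":[[0,0,0],[0,0,0],[0,0,0],[0,0,0]]}'
cat >> h.py <<'E'
def st():
    from scipy.spatial.transform import Rotation as R
    o=bot.get_obs();t=o['tool_pos'];u=np.array([.979,-.202]);v=np.array([.202,.979])
    Et=np.array([642.2,155.])
    M=R.from_euler('xyz',o['tcp_rot']).as_matrix();z=M[:,2]
    print("t",o['time'],"s %.1f v %.1f z %.1f"%((t[:2]-Et)@u,(t[:2]-Et)@v,t[2]),"tilt %.1f"%np.degrees(np.arctan2(z[:2]@u,-z[2])),"side %.1f jawz %.3f"%(np.degrees(z[:2]@v),M[2,0]),"q",o['joint_positions'].round(2),"F",o['contact_force'].round(1))
E
python3 -c "from h import *;st()"
```

```text
time: 7.6
tool_pos: [538.6, 178.8, 13.4]
tcp_rot: [-2.701, 0.001, -1.785]
contact_force: [-0.7, 0.6, 0.1]
grip_width: 55.3
t 7.6 s -106.2 v 2.4 z 13.4 tilt 25.2 side -0.2 jawz -0.001 q [ 0.3   0.59  1.98 -0.85  0.28  2.88] F [-0.7  0.6  0.1]
```

```bash
python3 -m jog '{"xyz":[[0.2,-0.04,-0.3],[0.2,-0.04,-0.25],[0.2,-0.04,0],[0,0,0]],"angular":[[0.04,0.2,0],[0.02,0.1,0],[0,0,0],[0,0,0]]}'
python3 -c "from h import *;st()"
```

```text
time: 8.0
tool_pos: [550.3, 177.1, 4.0]
tcp_rot: [-2.734, 0.001, -1.784]
contact_force: [-0.1, -0.1, 1.1]
grip_width: 55.2
t 8.0 s -94.4 v 3.1 z 4.0 tilt 23.3 side -0.2 jawz -0.001 q [ 0.28  0.62  1.93 -0.69  0.3   2.7 ] F [-0.1 -0.1  1.1]
```

```bash
python3 -m jog '{"xyz":[[0.25,-0.05,0.05],[0.25,-0.05,0.05],[0.15,-0.03,0],[0,0,0]],"angular":[[0,0,0],[0,0,0],[0,0,0],[0,0,0]]}'
python3 - <<'E'
from h import *
st();save("wrist","wrist5.png")
E
```

```text
time: 8.4
tool_pos: [562.5, 174.7, 5.7]
tcp_rot: [-2.737, 0.0, -1.784]
contact_force: [-1.0, 1.3, 0.9]
grip_width: 55.1
t 8.4 s -82.0 v 3.1 z 5.7 tilt 23.1 side -0.2 jawz -0.000 q [ 0.27  0.62  1.9  -0.63  0.32  2.63] F [-1.   1.3  0.9]
```

View pics/wrist5.png

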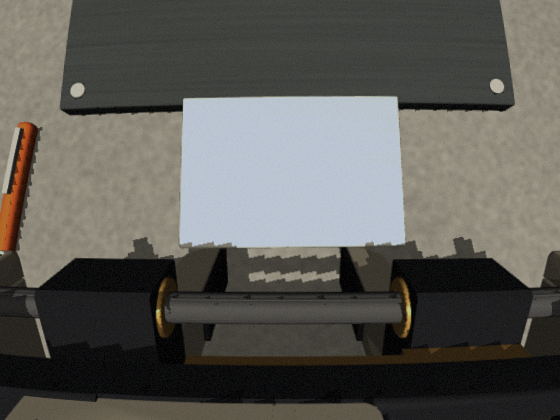

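The rim's rear edge (row 246) is at the fingertips (row ~248), and the slab edge and plate are still square. I'll start tipping.

```bash
python3 -m jog '{"xyz":[[0.2,-0.04,0.05],[0.2,-0.04,0.15],[0.2,-0.04,0.25],[0.15,-0.03,0.3],[0,0,0]],"angular":[[0,0,0],[0,0,0],[0,0,0],[0,0,0],[0,0,0]]}'
python3 - <<'E'
from h import *
st();save("wrist","wrist6.png")
E
```

```text
time: 8.95
tool_pos: [563.3, 173.9, 13.1]
tcp_rot: [-2.762, -0.01, -1.778]
contact_force: [-0.1, 0.3, -1.5]
grip_width: 55.2
t 8.95 s -81.1 v 2.5 z 13.1 tilt 21.7 side -0.6 jawz 0.010 q [ 0.27  0.61  1.87 -0.52  0.36  2.5 ] F [-0.1  0.3 -1.5]
```

View pics/wrist6.png

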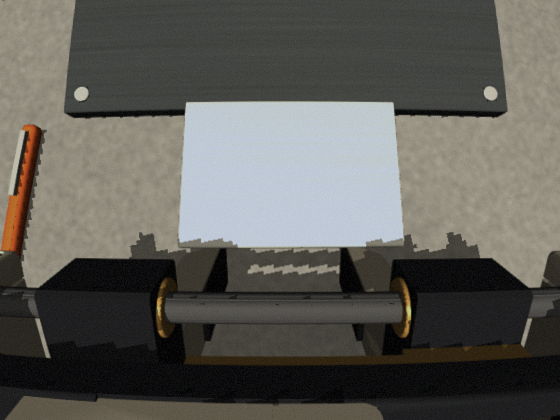

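```bash
python3 - <<'E'
from h import *
for f in ("wrist6",):
    im=cv2.imread(f"pics/{f}.png");
    m=((im.min(2)>150)).astype(np.uint8);m[:95]=0;m[250:]=0
    c,q=quad(m);print(q.tolist())
    q=sorted(q.tolist(),key=lambda a:a[1]);
    for pr,nm in((q[:2],"front"),(q[2:],"rear")):
        for z in(10,14,19,24,29,34):
            W=onz("wrist",pr,z);print(nm,z,np.linalg.norm(W[0]-W[1]).round(1),end="; ")
        print()
u=np.array([.979,-.202])
for z in (19,26):
  W=onz("wrist",q[2:],z)[:,:2];print([(w-[642.2,155])@u for w in W])
save("scene","scene6.png",(230,180,400,310),4)
E
```

```text
[[392, 103], [403, 239], [179, 241], [187, 102]]
front 10 107.3; front 14 104.9; front 19 101.9; front 24 98.9; front 29 95.9; front 34 92.9; 
rear 10 112.7; rear 14 110.2; rear 19 107.1; rear 24 103.9; rear 29 100.8; rear 34 97.6; 
[np.float64(-68.93664127203668), np.float64(-69.24357488442061)]
[np.float64(-68.84509644912828), np.float64(-69.13938692680179)]
```

View pics/scene6.png

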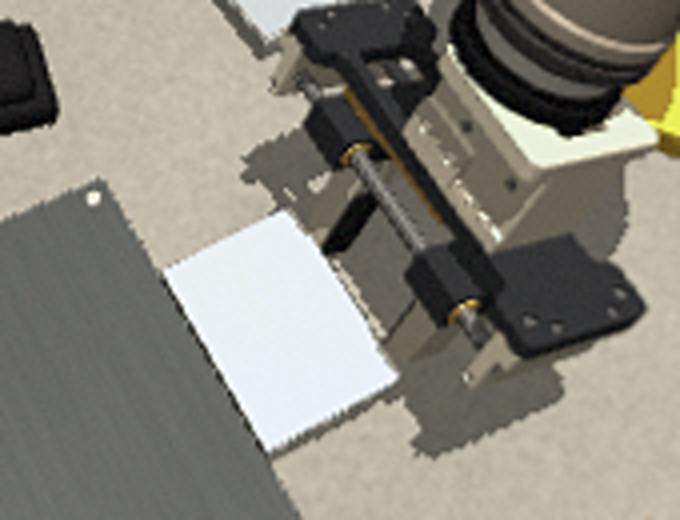

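Comparing apparent widths, the rear is about 8 mm above the front, so the rim is on the fingers. I'll keep going.

```bash
python3 -m jog '{"xyz":[[0.25,-0.05,0.25],[0.25,-0.05,0.3],[0.25,-0.05,0.3],[0.25,-0.05,0.3]],"angular":[[-0.02,-0.15,0],[-0.02,-0.15,0],[-0.02,-0.15,0],[-0.02,-0.15,0]]}'
python3 - <<'E'
from h import *
st();save("wrist","wrist7.png")
E
```

```text
time: 9.45
tool_pos: [574.0, 169.7, 31.0]
tcp_rot: [-2.713, -0.012, -1.779]
contact_force: [-2.9, 0.2, 0.2]
grip_width: 54.9
t 9.45 s -69.7 v 0.6 z 31.0 tilt 24.5 side -0.8 jawz 0.012 q [ 0.27  0.59  1.88 -0.6   0.36  2.58] F [-2.9  0.2  0.2]
```

View pics/wrist7.png

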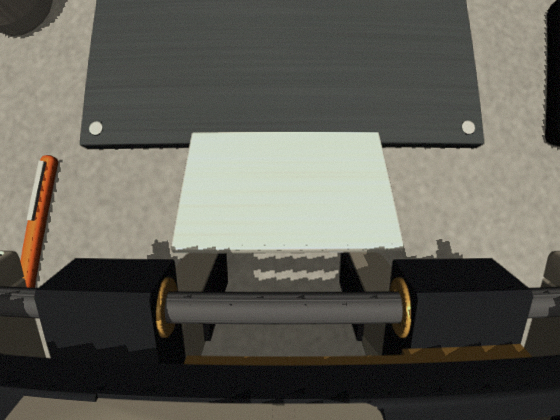

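The carrier is clearly tipping (rear 228 px wide, front 187 px), and its front is still at the slab edge. I'll continue along the arc.

```bash
python3 -m jog '{"xyz":[[0.28,-0.04,0.22],[0.28,-0.04,0.22],[0.28,-0.04,0.22],[0.28,-0.04,0.2]],"angular":[[0,0,0],[0,0,0],[0,0,0],[0,0,0]]}'
python3 - <<'E'
from h import *
st();save("wrist","wrist8.png")
E
```

```text
time: 9.9
tool_pos: [598.6, 165.7, 49.9]
tcp_rot: [-2.711, -0.011, -1.78]
contact_force: [-5.7, 1.0, 5.6]
grip_width: 55.2
t 9.9 s -44.8 v 1.6 z 49.9 tilt 24.7 side -0.7 jawz 0.011 q [ 0.25  0.58  1.81 -0.5   0.41  2.45] F [-5.7  1.   5.6]
```

View pics/wrist8.png

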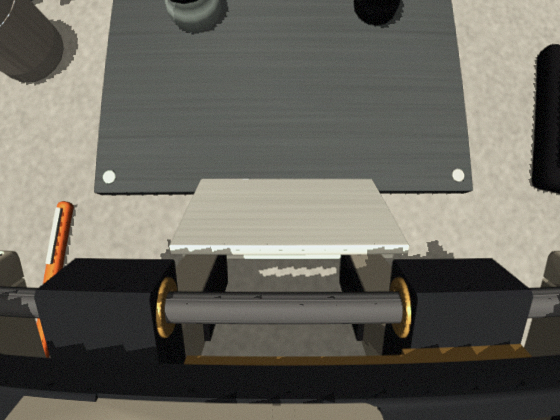

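It's at about 50°, with the front still at the slab edge (row ~180 against the slab edge at row ~190). Next I'll go mostly forward.

```bash
python3 -m jog '{"xyz":[[0.25,-0.05,0.15],[0.25,-0.05,0.12],[0.25,-0.05,0.1],[0.25,-0.05,0.05]],"angular":[[0,0,0],[0,0,0],[0,0,0],[0,0,0]]}'
python3 - <<'E'
from h import *
st();save("wrist","wrist9.png")
E
```

```text
time: 10.35
tool_pos: [623.0, 160.8, 63.2]
tcp_rot: [-2.703, -0.009, -1.781]
contact_force: [-2.0, -1.1, 4.5]
grip_width: 55.2
t 10.35 s -20.0 v 1.8 z 63.2 tilt 25.1 side -0.6 jawz 0.009 q [ 0.23  0.58  1.75 -0.44  0.45  2.37] F [-2.  -1.1  4.5]
```

View pics/wrist9.png

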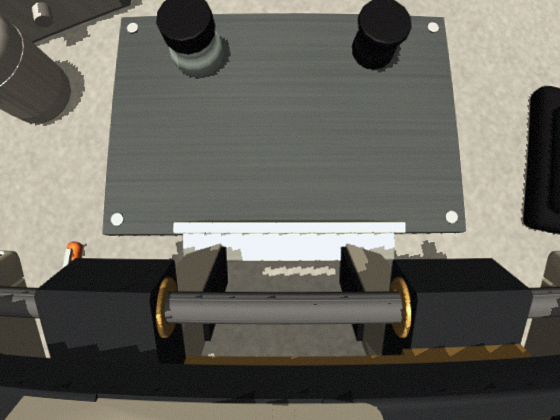

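Now near 85°: the rim edge strip is at row 228, with the block's rear face below it. I'll push gently past vertical.

```bash
python3 -m jog '{"xyz":[[0.2,-0.04,0],[0.2,-0.04,0],[0.2,-0.04,0],[0.2,-0.04,0]],"angular":[[0,0,0],[0,0,0],[0,0,0],[0,0,0]]}'
python3 - <<'E'
from h import *
st();save("wrist","wrist10.png")
E
```

```text
time: 10.8
tool_pos: [644.3, 156.6, 67.6]
tcp_rot: [-2.693, -0.006, -1.782]
contact_force: [-0.9, 0.1, 2.2]
grip_width: 55.1
t 10.8 s 1.8 v 2.0 z 67.6 tilt 25.7 side -0.5 jawz 0.006 q [ 0.21  0.6   1.7  -0.42  0.47  2.33] F [-0.9  0.1  2.2]
```

View pics/wrist10.png

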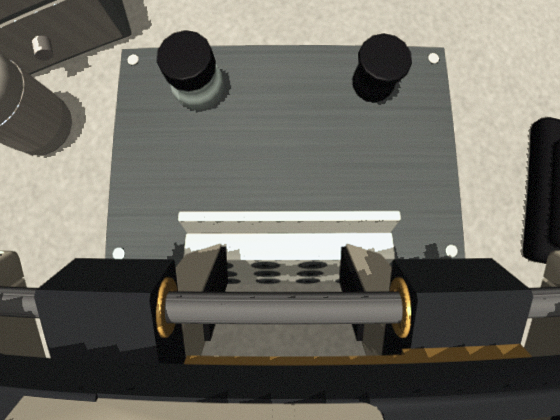

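Past vertical: the socket face is now visible at (265,270). A little further.

```bash
python3 -m jog '{"xyz":[[0.2,-0.04,-0.2],[0.2,-0.04,-0.2],[0.2,-0.04,-0.2],[0.2,-0.04,-0.2],[0,0,0]],"angular":[[0,0,0],[0,0,0],[0,0,0],[0,0,0],[0,0,0]]}'
python3 - <<'E'
from h import *
st();save("wrist","wrist11.png")
E
```

```text
time: 11.35
tool_pos: [663.2, 153.2, 50.4]
tcp_rot: [-2.691, -0.005, -1.781]
contact_force: [-0.2, -0.6, -0.1]
grip_width: 55.0
t 11.35 s 20.9 v 2.5 z 50.4 tilt 25.8 side -0.4 jawz 0.005 q [ 0.2   0.65  1.66 -0.42  0.45  2.32] F [-0.2 -0.6 -0.1]
```

View pics/wrist11.png

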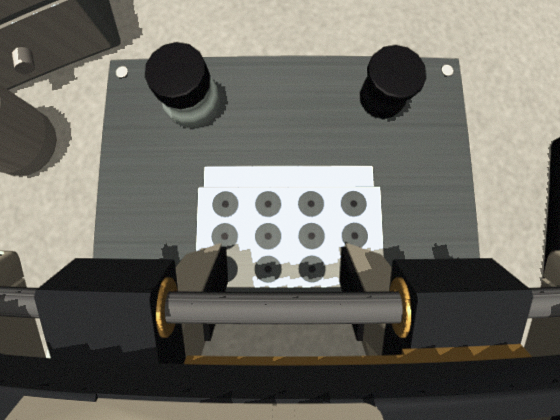

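It has flipped and lies sockets up, with all three socket rows visible at rows 204–268. The jar and loupe look undisturbed. I'll retreat and check.

```bash
python3 -m jog '{"xyz":[[-0.3,0,0.9],[-0.5,0,0.9],[-0.7,0,0.9],[-0.9,0,0.7],[-0.9,0,0.5],[-0.9,0,0.5],[-0.9,0,0.5],[-0.9,0,0.5],[-0.9,0,0.5],[0,0,0]],"angular":[[0,0,0],[0,0,0],[0,0.5,0],[0,0.5,0],[0,0.5,0],[0,0.5,0],[0,0.5,0],[0,0.5,0],[0,0,0],[0,0,0]]}'
python3 - <<'E'
from h import *
st();save("scene","scene12.png");save("top","top12.png")
a=cv2.imread("pics/scene0.png");b=cv2.imread("pics/scene12.png")
d=(cv2.absdiff(a,b).max(2)>40).astype(np.uint8)*255;cv2.imwrite("pics/diff.png",d)
sc=b;i=sc
m=((b.min(2)>185)&(b.max(2)<256)).astype(np.uint8);m[:,:180]=0;m[:220]=0;m[345:]=0;m[:,340:]=0
c,q=quad(m);print(q.tolist());W=onz("scene",q,15)[:,:2];print(W.round(1),W.mean(0))
u=np.array([.979,-.202]);v=np.array([.202,.979])
print((W.mean(0)-[642.2,155])@u-80,(W.mean(0)-[642.2,155])@v)
E
```

```text
time: 12.4
tool_pos: [514.7, 154.3, 168.9]
tcp_rot: [-3.021, -0.073, -1.765]
contact_force: [0.2, -0.3, -0.1]
grip_width: 55.2
t 12.4 s -124.7 v -26.4 z 168.9 tilt 6.9 side -4.1 jawz 0.073 q [ 0.22  0.38  1.64 -0.13  1.04  2.04] F [ 0.2 -0.3 -0.1]
[[266, 248], [291, 292], [263, 305], [240, 259]]
[[637.3  98.6]
 [658.2 198.1]
 [712.4 185.3]
 [690.4  86.1]] [674.56539766 142.03801347]
-45.695954411441896 -6.151974488002098
```

View pics/scene12.png

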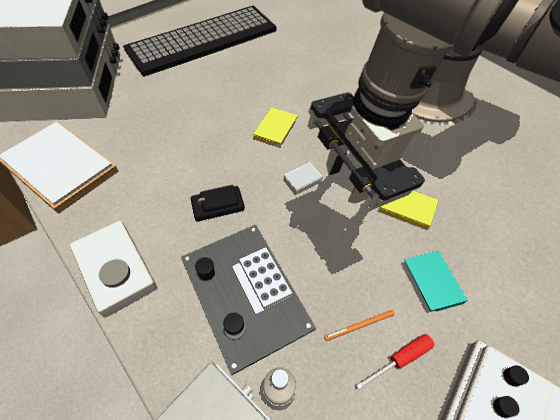

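View pics/diff.png

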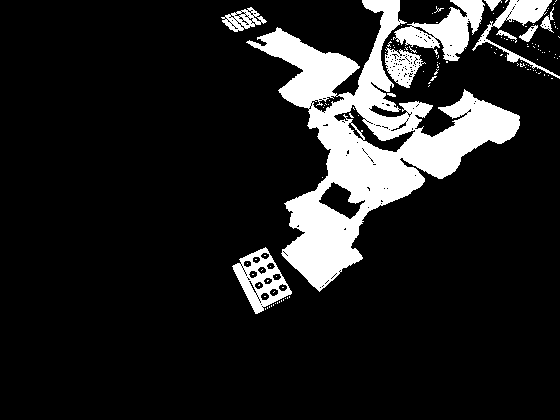

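```bash
python3 -c "
from plant import bot
print(bot.close_job())"
```

```text
the job is handed in; nothing more can be done
None
```

The carrier is flipped and lies flat on the slab, sockets up, and I handed the job in after about 12.5 s of the 42 s allowed. `close_job()` reports no verdict, so the results below are from my own checks.

- **Push:** I pushed the carrier with two fingertips until its front was against the slab's near edge. The last image showed it square to about 0.02 rad.
- **Flip:** I tilted the fingers about 25° and pushed up and forward under the rear rim. The wrist images showed the leading face staying at the slab edge as the carrier tipped past vertical. It then fell onto its plain face.
- **Final position:** The scene image shows the sockets up and the carrier's centre at roughly x −46 to −40 mm, y −6 mm in the slab's frame, within the limits. I judged flatness by eye and did not measure the final height.
- **Bystanders:** Comparing the first and last scene images showed no change at any of the bystanders in view. The gripper was about 100 mm clear of everything, with contact force near zero.

Two things differed from plan:
- Joint 5's lower limit held the tilt to about 25°, less than the 35° I first wanted.
- The wrist camera read heights about 3 mm low, so I relied on height differences rather than absolute heights while tipping.

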